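# Clear a broken guide foot from a T-slot

### The arm

A 6-joint arm with a two-finger parallel gripper is mounted at the origin on the work surface. World frame = base frame: x ahead of the robot, y to its left, z up, the work surface at z = 0. Lengths are in mm, angles in rad, forces in N, time in s.
With the tool pointing down it reaches from about 350 to 775 mm from the base axis. Payload 7.3 kg.
Tool frame: the origin (TCP) lies at the very end of the fingers, on their centre line; the grasp point (between the pads) lies 19 mm behind it; z points along the fingers, y is the line along which they close (so a half turn about z gives the same grasp; the last joint's range is limited). The gripper opens to 92 mm and grips with 3 to 60 N. Pads are 19 mm wide; open, the fingers measure 130 mm over their backs; the gripper's body (75 mm by 190 mm) begins 47 mm behind the grasp point.
Start: joints at [-0.146, 0.342, 1.524, -0, 1.275, -0.146], TCP at [525.019, 0.019, 226.741] pointing down, gripper open.
Joint ranges: [-2.53, 2.53], [-0.77, 2.02], [0.04, 2.7], [-1, 4.14], [0.28, 2.66], [-3.11, 3.11]. Speed limits (rad/s): [2.57, 2.57, 3.14, 3.14, 3.14, 3.14].

### API

Orientations are given as [roll, pitch, yaw] about the fixed x, y, z axes, in that order (R = Rz(yaw) Ry(pitch) Rx(roll)).
In Python, from plant import get_obs, capture, close_job gives the robot as it stands. The module is installed in compiled form; this text tells all that it offers.
- The arm moves only by the shell command python3 -m handwheel 'ROWS'. ROWS is JSON, a list of rows, each a list of 3 entries, a list of its own where there are three numbers: the turn, a rotation vector about the tool's x, y, z in degrees, then the shift along the tool's x, y, z in m, then the opening, from 0 (shut) to 1 (fully open). A call has 1 to 12 rows; each row is the pose to reach, as a shift and turn from the pose commanded when the call began, along the tool's axes at that moment; what a row does not reach only later rows make up. A row lasts 1/10 s, in which the tool goes at most 50 mm and 8.59 degrees, less where a joint would pass 70% of its speed; a pose out of reach is approached as far as the arm can. A call with a gripper value outside its range is refused whole. The fingers move at their own pace and stop on an object; the grip force is fixed at half the most. Time passes only in rows, so rows that repeat a pose let the fingers close. It gives the time, the measured TCP pose, the force, the opening and the grip force at its end, in the units of the state.
- get_obs(): the state, without advancing time (a new reading comes with each control period).
- capture(name): name is "scene" or "side" or "wrist"; returns a dict with "image" (384x512x3 uint8, red, green, blue), "depth" (384x512 float32, mm along the optical axis (not along the pixel's ray), 0 where there is no reading), "fx", "fy", "cx", "cy" (pixels), "camera_from_world" (4x4, takes a point from world to camera coordinates). Camera axes: x right, y down, z forward; pixel columns grow to the right and rows downward; lengths in mm; the calibration is good to about 2 mm. A picture is of the moment at which its call begins.
- close_job(): hands the job in; it is judged then, once.
The state is a dict: "time": time; "joint_positions": joint angles; "dq": joint speeds; "tau": joint torques, N m; "tool_pos": TCP position; "tcp_rot": TCP orientation; "contact_force": force on the tool from outside, world axes, zero at the start; "moment": the same for the moment, N m; "grip_width": finger opening in mm; "finger_force": force on a finger pad.
Only numpy, scipy, OpenCV 4.12 (cv2) and the standard library are available. Lean on these libraries where they do the work, as an engineer would, in place of code of your own. Each camera call takes 0.05 s, during which the arm holds its last target. There are 200 camera calls.

### The job

A bottle guide has snapped off and its foot is stuck in one of the two T-slots of the bottle fixture. Take the scraper, set its tip down on the floor of that slot behind the broken foot and, keeping the blade lightly on the floor (under 25 N), push the foot along and out of the open end so that it lies down in the catch tray, without touching it with your fingers, forcing the blade into the soft aluminium or shifting the good guide, tray, jar or bowl. Then lay the scraper down flat on the mat and let go.

Things in the scene. Friction and masses are not known exactly. Their poses are not given: they have to be found in the camera images.
- bed: Aluminium T-slotted bed of a bottle fixture, fixed: 300 long (own x) x 180 wide, on 20 high feet, top 60 above the bench. Origin: its centre at bench level. Two T-slots run along its own x at own y = +40 and -40, open at the +x end, shut at the -x end by an 8 thick end plate flush with the top. Each slot: throat 18 wide and 16 deep, below it an undercut 30 wide and 12 high.
- slot_a_mouth (a point): Middle of the slot floor at the open end of the slot at own y = +40 of the bed: bed x = +150, 32 above the bench, 28 below the bed's top. The floor is flat and level all along.
- slot_b_mouth (a point): The same point of the other slot, at own y = -40 of the bed.
- scrap: White nylon slide foot stuck in one slot, below the bed's top: slab 70 long (own x, points to the open end) x 27 x 10.5 high, a snapped stub 40 x 14 on it up to 24 above its underside. Too wide for the throat. A sprung ball under it presses it up against the slot's lips, underside 1.5 above the floor: about 5 to 10 N along the slot shift it. 55 g. Origin: centre of underside.
- guide: The good bottle guide, loose in the other slot: the same white nylon foot, with a V-shaped jaw 60 long (own x) x 30 wide standing 35 above the bed's top. Origin: centre of its foot's underside. To be left where it is.
- tray: Shallow stainless catch tray lying on the bench with one edge tucked under the open end of the bed: 160 (own x, along the slots) x 180 x 14 high, walls and floor 3 thick, 0.6 kg. Origin: centre of its underside.
- mat: Black rubber mat fixed on the bench, 270 (own x) x 110 (own y) x 3 thick. Origin: centre of its underside.
- scraper: Slot scraper, 0.2 kg, lying flat on the mat. Own x runs along it to the tip, z up. White handle 110 long x 22 wide (own y) x 30 high, x = -100 to +10; steel ferrule with thumbscrew to +20 (31 high); then a straight steel blade 12 wide x 8 thick, clamped at a different reach each time: its square tip is 65 to 125 beyond the ferrule. Undersides flush. Origin: on the underside at x = 0.
- jar: Glass reagent jar with a white cap, 72 diameter, 105 high, bystander beyond the bed. Origin: centre of its underside.
- bowl: Small glass bowl, 96 diameter, 50 high, bystander. Origin: centre of its underside.
Things that resemble listed ones, but are neither listed nor needed, are in the scene too. Several things look just like the tray: the one meant starts farthest to the robot's left.

How it is judged (in metres and radians):
On the way, in this order (a step that is already met when the one before it is completed fails the run):
1. the blade's tip is down on the slot floor behind the broken foot and bears on it (contact force between scraper and scrap above 1 N and contact force between scraper and bed above 1 N and x of scraper in the frame of scrap below -0.08 m and x of scrap in the frame of bed below 0.075 m), for 0.04 s.
2. the foot is being pushed along the slot, the blade still on the floor (contact force between scraper and scrap above 1 N and contact force between scraper and bed above 1 N and x of scraper in the frame of scrap below -0.08 m and x of scrap in the frame of bed between 0.08 and 0.11 m), for 0.04 s.
3. the foot is pushed into the slot's open end, the blade still on the floor (contact force between scraper and scrap above 1 N and contact force between scraper and bed above 1 N and x of scraper in the frame of scrap below -0.08 m and x of scrap in the frame of bed between 0.118 and 0.155 m), for 0.04 s.
4. the broken foot lies in the catch tray (x of scrap in the frame of tray between -0.08 and 0.08 m and y of scrap in the frame of tray between -0.09 and 0.09 m and height (world z) of scrap below 0.03 m and angle between scrap's own x axis and vertical between 1.25 and 1.9 rad and x of scrap in the frame of bed above 0.15 m), for 0.2 s.
At the end, for the whole second after the job is handed in: The broken foot lies still in the tray's outline, beyond the bed's end, origin under 30 mm high, its length level within 18 degrees; the scraper lies still on the mat, right way up, level within 0.12 rad, origin within 110 mm along and 60 mm across of the mat's centre and under 10 mm high (all of step 4 and linear speed of each of scrap, scraper below 0.02 m/s and x of scraper in the frame of mat between -0.11 and 0.11 m and y of scraper in the frame of mat between -0.06 and 0.06 m and height (world z) of scraper below 0.01 m and angle between scraper's own z axis and vertical below 0.12 rad); the robot touches nothing.
It fails at once if the fingers touched the broken foot (contact force between the fingers and scrap above 1 N).
It fails at once if the scraper was forced against the bed with more than 30 N (contact force between scraper and bed above 30 N).
It fails at once if the good guide was shifted by more than 15 mm (distance of guide from where it was at the start of the episode above 0.015 m).
It fails at once if the tray was shifted by more than 30 mm (distance of tray from where it was at the start of the episode above 0.03 m).
It fails at once if the jar or the bowl was shifted by more than 30 mm (distance of any of jar, bowl from where it was at the start of the episode above 0.03 m).
It also fails if it takes over 61 s, if anything falls off the work surface, if the arm or the gripper's body presses on something with over 40 N, if the wrist force passes 120 N, or if a joint passes its speed limit or range.

## Working session

There is one attempt and no reset: what is moved stays moved. The work goes in short steps, Python scripts to look and compute and a shell command to move; the robot and the scene stay as the last step left them, time stands still between calls to the robot, and variables do not carry over. Pictures are saved under pics/ and viewed, at most 12 in all, crops included, and the job is handed in when it is done.

```bash
mkdir -p pics
cat > h.py <<'E'
import numpy as np,cv2,pickle
from plant import get_obs,capture
def snap(n,f):
    c=capture(n); pickle.dump(c,open(f+'.pkl','wb')); cv2.imwrite('pics/'+f+'.png',cv2.resize(c['image'][:,:,::-1],(800,600),interpolation=cv2.INTER_CUBIC)); return c
def load(f): return pickle.load(open(f+'.pkl','rb'))
def px(c,u,v,z=None,scale=1.5625):
    "u,v in 800x600 picture; z: known world height, else depth"
    u=u/scale;v=v/scale
    M=np.linalg.inv(c['camera_from_world']); r=np.array([(u-c['cx'])/c['fx'],(v-c['cy'])/c['fy'],1])
    if z is None: p=r*c['depth'][int(round(v)),int(round(u))]; return M[:3,:3]@p+M[:3,3]
    d=M[:3,:3]@r; return M[:3,3]+d*(z-M[2,3])/d[2]
E
python3 - <<'E'
from h import *
for n in('scene','side'): 
    c=snap(n,n+'1'); print(n,np.linalg.inv(c['camera_from_world']).round(2).tolist(),c['fx'])
o=get_obs();print(o)
E
```

```text
scene [[-0.6, 0.66, -0.46, 952.86], [0.8, 0.5, -0.33, 181.67], [0.01, -0.56, -0.83, 881.14], [0.0, 0.0, 0.0, 1.0]] 472.2316825100718
side [[0.97, -0.17, 0.15, 338.44], [-0.23, -0.74, 0.63, -627.46], [0.01, -0.65, -0.76, 681.76], [0.0, 0.0, 0.0, 1.0]] 349.85893505910536
{'time': 0.1, 'joint_positions': array([-1.46012909e-01,  3.42638776e-01,  1.52491433e+00, -2.95398014e-05,
        1.27541954e+00, -1.45992058e-01]), 'dq': array([ 7.19582471e-04, -7.47596567e-05, -1.44597125e-03, -2.91424806e-04,
        3.36469849e-04, -1.41590309e-03]), 'tau': array([ 1.49919495e-03, -4.32001984e+01, -2.44694173e+01,  7.19219679e-02,
        5.25739230e-02, -9.79429342e-05]), 'tool_pos': array([5.24632399e+02, 6.04550187e-02, 2.26124375e+02]), 'tcp_rot': array([-3.14022323e+00, -1.72805451e-04,  1.57078398e+00]), 'contact_force': array([ 0.26487397, -0.11862873,  0.67994703]), 'moment': array([-0.00858212,  0.00701337,  0.01150249]), 'finger_force': 0.0, 'grip_width': 91.96183444891503}
```

View pics/scene1.png

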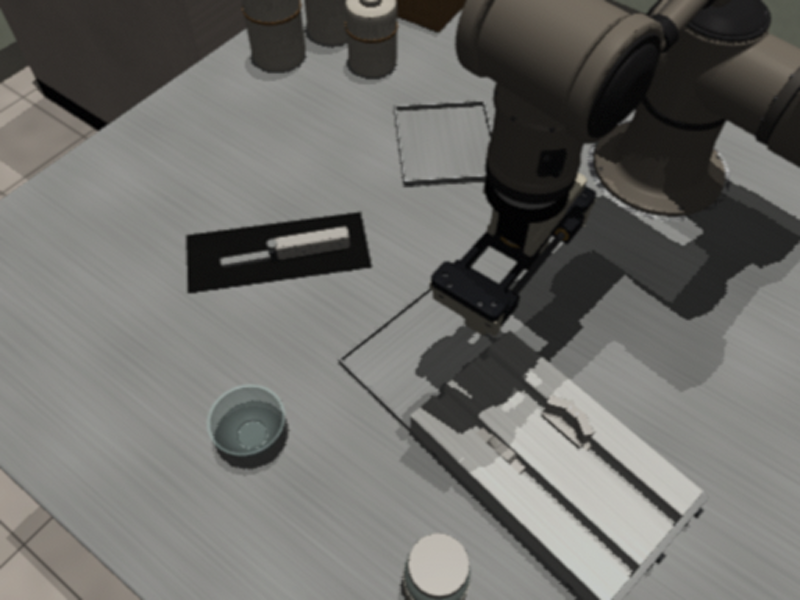

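View pics/side1.png

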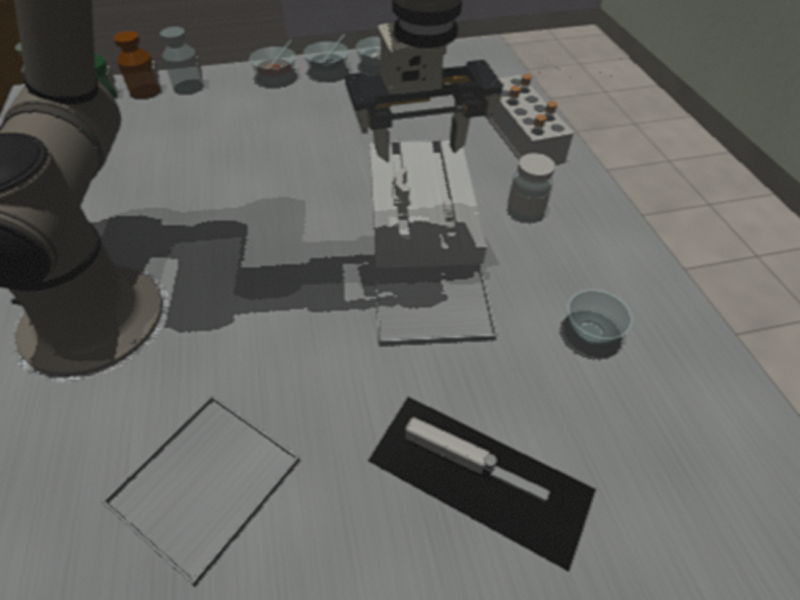

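The scene view shows the mat with the scraper (handle end ~(349,238), tip ~(222,262)). The bed's open end is near (415,420)-(540,360), the good guide is at (570,420), and the scrap stub is probably at (505,450) in the far slot. The side view agrees with this.

Run:
```python
from h import *
s=load('scene1');d=load('side1')
P=lambda n,c,u,v,z=None:print(n,px(c,u,v,z).round(1))
for q in [(187,233),(361,213),(370,266),(189,291)]:P('mat S',s,*q,3)
for q in [(408,398),(595,489),(569,570),(370,460)]:P('mat D',d,*q,3)
P('tip S',s,222,262,11);P('tip D',d,548,494,11)
P('hend S',s,349,238,33);P('hend D',d,408,425,33)
P('ferr S',s,270,247);P('ferr D',d,490,463)
for q in [(413,415),(703,493),(612,597),(540,358)]:P('bed S',s,*q,60);P('  dep',s,*q)
for q in [(375,262),(481,262),(483,245),(372,142),(463,140)]:P('bed D',d,*q,60);P('  dep',d,*q)
P('scrap S',s,507,452,55);P('scrap',s,507,452)
P('scrap D',d,449,225);P('tray S',s,343,360,14);P('tray D',d,380,340,14);P('tray D',d,494,336,14)
def crop(c,n,x0,y0,x1,y1):
    im=cv2.cvtColor(c['image'],cv2.COLOR_RGB2BGR)[y0:y1,x0:x1]; return cv2.resize(im,(0,0),fx=4,fy=4,interpolation=cv2.INTER_CUBIC)
a=crop(s,'',255,220,455,384)[:600];b=crop(d,'',225,85,325,185)
cv2.imwrite('pics/c1.png',a); print(a.shape)
```

```text
mat S [ 573.9 -508.6    3. ]
mat S [ 381.4 -323.2    3. ]
mat S [ 453.7 -247.8    3. ]
mat S [ 647.5 -427.3    3. ]
mat D [ 449.5 -253.     3. ]
mat D [ 647.  -431.5    3. ]
mat D [ 574.9 -510.9    3. ]
mat D [ 379.2 -330.6    3. ]
tip S [ 584.6 -421.3   11. ]
tip D [ 583.9 -426.4   11. ]
hend S [ 449.3 -289.6   33. ]
hend D [ 434.9 -308.2   33. ]
ferr S [ 531.9 -370.5   32.6]
ferr D [ 521.1 -381.3   34.1]
bed S [631.5 -37.6  60. ]
  dep [632.1 -37.3  61.3]
bed S [508.9 286.2  60. ]
  dep [508.  286.4  58.4]
bed S [673.4 256.1  60. ]
  dep [673.  256.2  58.8]
bed S [469.2  44.4  60. ]
  dep [466.7  43.7  55.8]
bed D [448.6 -36.9  60. ]
  dep [458.9  18.6   1.6]
bed D [611.8 -74.   60. ]
  dep [627.4 -42.5  24.6]
bed D [627.5 -38.3  60. ]
  dep [626.2 -41.   62.8]
bed D [509.9 284.8  60. ]
  dep [509.6 283.1  61.2]
bed D [686.7 252.   60. ]
  dep [581.7 -13.2 247.5]
scrap S [600.6  78.8  55. ]
scrap [600.5  78.8  54.6]
scrap D [593.2  34.6  46. ]
tray S [ 605.5 -173.1   14. ]
tray D [ 430.7 -153.9   14. ]
tray D [ 600.3 -185.1   14. ]
(600, 800, 3)
```

View pics/c1.png

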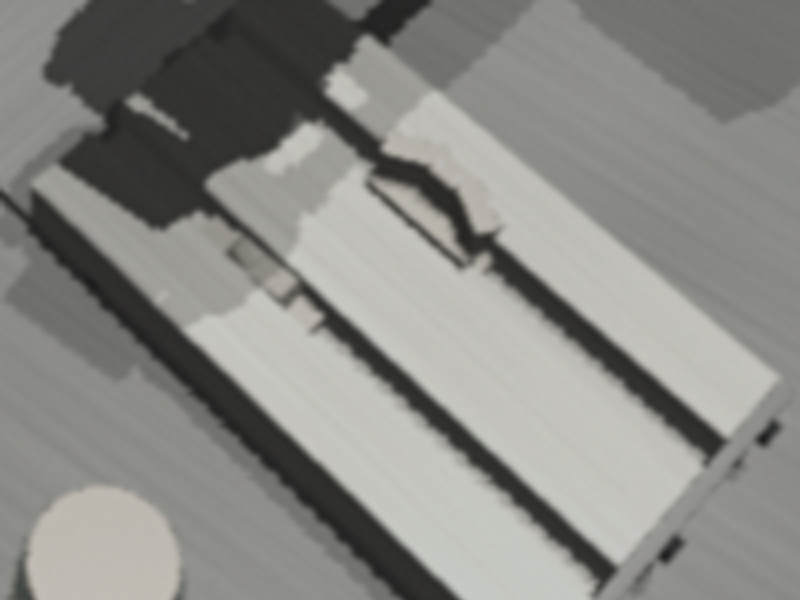

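The crop shows the scrap in the slot on the far side from the robot (stub about (235–325, 245–330)) and the guide in the other slot. The dimensions match: mat 267 x 105, bed about 296 x 181. I'll move over the scraper now.

```bash
python3 -m handwheel '[[[0,0,-47.5],[-0.348,-0.027,0.0],1],[[0,0,-47.5],[-0.348,-0.027,0.0],1],[[0,0,-47.5],[-0.348,-0.027,0.0],1],[[0,0,-47.5],[-0.348,-0.027,0.0],1],[[0,0,-47.5],[-0.348,-0.027,0.0],1],[[0,0,-47.5],[-0.348,-0.027,0.0],1],[[0,0,-47.5],[-0.348,-0.027,0.0],1],[[0,0,-47.5],[-0.348,-0.027,0.0],1],[[0,0,-47.5],[-0.348,-0.027,0.0],1],[[0,0,-47.5],[-0.348,-0.027,0.0],1]]'
python3 - <<'E'
from h import *
c=snap('wrist','w1');M=np.linalg.inv(c['camera_from_world']);print(M.round(2).tolist())
s=snap('scene','scene2');d=snap('side','side2')
E
```

```text
time: 1.1
tool_pos: [497.7, -347.7, 226.0]
tcp_rot: [3.141, -0.002, 2.399]
contact_force: [-0.3, 1.0, -0.8]
grip_width: 91.5
finger_force: 0.0
[[0.68, 0.7, 0.22, 439.17], [0.74, -0.65, -0.2, -294.32], [0.0, 0.29, -0.96, 384.78], [0.0, 0.0, 0.0, 1.0]]
```

View pics/w1.png

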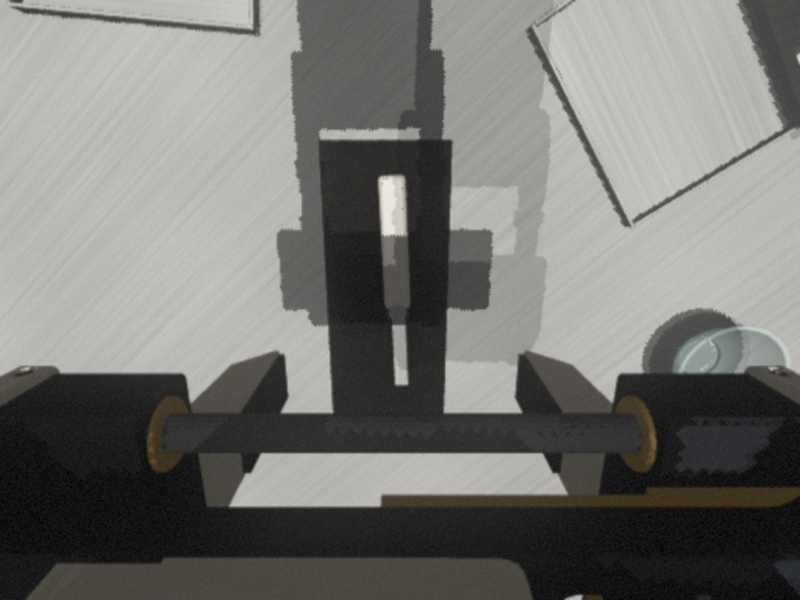

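View pics/scene2.png

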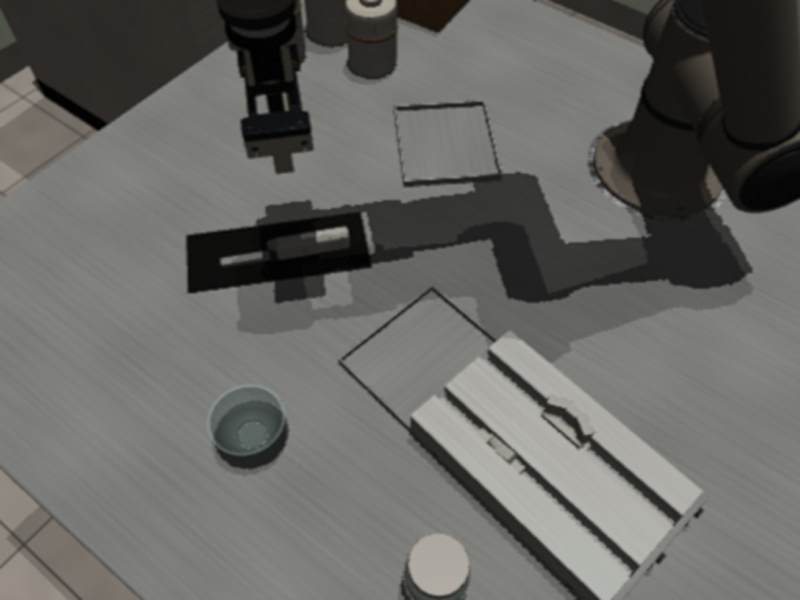

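In the wrist view the handle runs from (392,176) to about (397,308) and the tip is at (401,385). In the second scene view the scrap stub spans about (488,435) to (524,470), and the bed's open-end top corners are at (412,418) and (510,333).

Run:
```python
from h import *
w=load('w1');s=load('scene2')
h=px(w,392,176,30+3);f=px(w,397,308,33);t=px(w,401,385,11)
print('hend',h,'ferrend',f,'tip',t, np.linalg.norm((t-h)[:2]),np.linalg.norm((f-h)[:2]),np.degrees(np.arctan2(*(t-h)[[1,0]])),np.degrees(np.arctan2(*(f-h)[[1,0]])))
print('depth',px(w,393,210),px(w,401,360))
for q in [(320,141),(452,141)]:print('mat',px(w,*q,3))
A=px(s,413,415,60);B=px(s,510,333,60);C=px(s,703,493,60);D=px(s,597,606,60) if 0 else px(load('side1'),372,142,60)
print(A,B,C,np.linalg.norm(A-B),np.linalg.norm(C-B))
# bed frame
ax=(B-C)[:2];ax/=np.linalg.norm(ax); ay=np.array([-ax[1],ax[0]])
# average across
ay2=(A-B)[:2];ay2/=np.linalg.norm(ay2);print('yaws',np.degrees(np.arctan2(ax[1],ax[0])),np.degrees(np.arctan2(ay2[1],ay2[0]))-90)
# line fit of slot edges from depth: bed points
u,v=np.meshgrid(np.arange(512),np.arange(384));dp=s['depth'];M=np.linalg.inv(s['camera_from_world'])
P=np.stack([(u-s['cx'])/s['fx']*dp,(v-s['cy'])/s['fy']*dp,dp],-1)@M[:3,:3].T+M[:3,3]
np.save('P.npy',P)
m=(abs(P[...,2]-60)<3)&(dp>0)&(P[...,0]>420)&(P[...,0]<720)&(P[...,1]>-60)&(P[...,1]<300)
m=cv2.morphologyEx(m.astype(np.uint8),cv2.MORPH_CLOSE,np.ones((9,9)))
pts=np.array([px(s,x*1.5625,y*1.5625,60)[:2] for y,x in np.argwhere(m)],np.float32)
r=cv2.minAreaRect(pts);print('rect',r,cv2.boxPoints(r))
print('zmed',np.median(P[...,2][m>0]))
c0=np.array([570,123.]);yaw=np.radians(-100.8);ax=np.array([np.cos(yaw),np.sin(yaw)]);ay=np.array([-ax[1],ax[0]])
for z in (57.5,44):
  for q in [(488,435),(497,430),(513,462),(524,470)]:
    p=px(s,*q,z)[:2]-c0;print(z,q,p@ax,p@ay,px(s,*q).round(1))
```

```text
hend [ 439.07734372 -303.31421185   33.        ] ferrend [ 520.51048202 -373.315047     33.        ] tip [ 584.58399279 -427.60496636   11.        ] 191.3645123326945 107.38469600112364 -40.50371921283096 -40.682721944955134
depth [ 458.4689425  -320.24438086   34.47313109] [ 565.51658547 -410.07467131   11.03369159]
mat [ 378.7996644  -328.78582232    3.        ]
mat [ 452.19288315 -248.95768762    3.        ]
[631.53841145 -37.62224818  60.        ] [460.69364313  -6.36000682  60.        ] [508.9144089  286.16606691  60.        ] 173.68149756548763 296.4738539343215
yaws -99.36060691080242 -100.36961619994304
rect ((573.8490600585938, 127.30908966064453), (310.4647521972656, 185.84263610839844), 80.32914733886719) [[456.17108   -10.1076355]
 [639.37274   -41.32695  ]
 [691.52704   264.72583  ]
 [508.32538   295.94513  ]]
zmed 59.020640929321985
57.5 (488, 435) 67.37926934768619 40.52927153543289 [590.9  46.9  42.9]
57.5 (497, 430) 64.61578086947814 27.781357748268217 [584.9  54.2  56.9]
57.5 (513, 462) 23.826176908828398 43.227122495409155 [602.   89.9  43.3]
57.5 (524, 470) 8.452398197083516 40.88121962876755 [598.4 104.8  33.1]
44 (488, 435) 70.60422499427308 35.209528954431775 [590.9  46.9  42.9]
44 (497, 430) 67.79544101430396 22.252667977528322 [584.9  54.2  56.9]
44 (513, 462) 26.337267022476812 37.951599571508794 [602.   89.9  43.3]
44 (524, 470) 10.711501365172415 35.5672457222541 [598.4 104.8  33.1]
```

Scraper length is 191, so the tip is at own x of about 91. Descending to grasp the handle at own x = -25.

```bash
python3 -m handwheel '[[[0,0,-2],[-0.0017,-0.0044,0.05],1],[[0,0,-2],[-0.0017,-0.0044,0.1],1],[[0,0,-2],[-0.0017,-0.0044,0.14],1],[[0,0,-2],[-0.0017,-0.0044,0.18],1],[[0,0,-2],[-0.0017,-0.0044,0.205],1],[[0,0,-2],[-0.0017,-0.0044,0.22],1],[[0,0,-2],[-0.0017,-0.0044,0.22],1]]'; python3 -m handwheel '[[[0,0,0],[0,0,0],0],[[0,0,0],[0,0,0],0],[[0,0,0],[0,0,0],0],[[0,0,0],[0,0,0],0],[[0,0,0],[0,0,0],0],[[0,0,0],[0,0,0],0],[[0,0,0],[0,0,0],0],[[0,0,0],[0,0,0],0],[[0,0,0],[0,0,0],0],[[0,0,0],[0,0,0],0]]'
```

```text
time: 1.95
tool_pos: [496.3, -351.1, 5.6]
tcp_rot: [3.141, -0.002, 2.436]
contact_force: [0.0, 0.4, 0.2]
grip_width: 91.8
finger_force: 0.0
time: 2.95
tool_pos: [496.3, -352.4, 6.7]
tcp_rot: [3.142, 0.0, 2.435]
contact_force: [0.3, -0.3, -0.1]
grip_width: 22.1
finger_force: 30.0
```

```bash
python3 -m handwheel '[[[0,0,0],[0,0,-0.02],0],[[0,0,0],[0,0,-0.06],0],[[0,0,0],[0,0,-0.11],0],[[0,0,0],[0,0,-0.16],0],[[0,0,0],[0,0,-0.21],0],[[0,0,20],[0,0,-0.23],0],[[0,0,59.2],[0,0,-0.23],0],[[0,0,59.2],[0,0,-0.23],0],[[0,0,59.2],[0,0,-0.23],0],[[0,0,59.2],[0,0,-0.23],0],[[0,0,59.2],[0,0,-0.23],0],[[0,0,59.2],[0,0,-0.23],0]]'
python3 - <<'E'
from h import *
from scipy.spatial.transform import Rotation as Ro
o=get_obs();R=Ro.from_euler('xyz',o['tcp_rot']).as_matrix();print(np.degrees(o['tcp_rot']),o['joint_positions'])
c0=np.array([572,125.]);y=np.radians(-99.7);ax=np.array([np.cos(y),np.sin(y)]);ay=np.array([-ax[1],ax[0]])
t=np.r_[c0-94.5*ax+40*ay,236]
print(t,(R.T@(t-o['tool_pos'])).round(1))
E
```

```text
time: 4.15
tool_pos: [496.0, -352.1, 236.2]
tcp_rot: [-3.141, -0.001, 1.396]
contact_force: [-0.3, 0.2, -1.0]
grip_width: 22.3
finger_force: 30.0
[-1.79941669e+02 -4.27075394e-02  7.99598904e+01] [-7.43261732e-01  4.91930572e-01  1.26193859e+00  8.19967905e-05
  1.38898267e+00 -5.68044018e-01]
[627.35038513 211.40940265 236.        ] [577.8  31.1   0.6]
```

```bash
python3 -m handwheel '[[[0,0,0],[0.05,0.003,0],0],[[0,0,0],[0.1,0.006,0],0],[[0,0,0],[0.15,0.009,0],0],[[0,0,0],[0.2,0.012,0],0],[[0,0,0],[0.25,0.015,0],0],[[0,0,0],[0.3,0.018,0],0],[[0,0,0],[0.35,0.02,0],0],[[0,0,0],[0.4,0.023,0],0],[[0,0,0],[0.45,0.025,0],0],[[0,0,0],[0.5,0.028,0],0],[[0,0,0],[0.55,0.03,0],0],[[0,0,0],[0.578,0.031,0],0]]'
python3 -m handwheel '[[[0,8,0],[0,0,0],0],[[0,16,0],[0,0,0],0],[[0,24,0],[0,0,0],0],[[0,32,0],[0,0,0],0],[[0,40,0],[0,0,0],0],[[0,40,0],[0,0,0],0],[[0,40,0],[0,0,0],0]]'
python3 - <<'E'
from h import *
o=get_obs();print(np.degrees(o['tcp_rot']),o['joint_positions'])
snap('wrist','w2');snap('scene','scene3');snap('side','side3')
E
```

```text
time: 5.35
tool_pos: [623.8, 216.1, 235.9]
tcp_rot: [-3.14, -0.001, 1.404]
contact_force: [0.6, -0.3, -2.6]
grip_width: 21.9
finger_force: 30.0
time: 6.05
tool_pos: [624.2, 211.3, 236.0]
tcp_rot: [-3.139, -0.695, 1.399]
contact_force: [-0.4, 0.7, -1.0]
grip_width: 22.2
finger_force: 30.0
[-179.87813854  -39.81209942   80.14882157] [-0.11202011  0.51511912  1.43288039  0.73949456  1.24865858 -0.20496497]
```

View pics/w2.png

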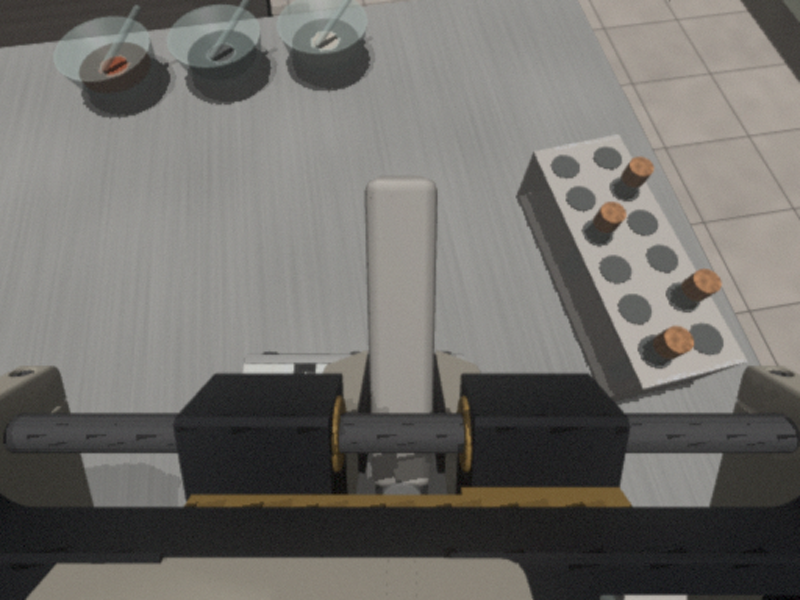

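The wrist view shows the handle straight in the grip (x≈400, from y=180 down), but the slot is hidden. I'll lower to just above the bed and use the fixed cameras.

```bash
python3 -m handwheel '[[[0,0,0],[-0.0272,0,0.0327],0],[[0,0,0],[-0.0448,0.002,0.0538],0],[[0,0,0],[-0.0544,0.003,0.0653],0],[[0,0,0],[-0.0544,0.003,0.0653],0],[[0,0,0],[-0.0544,0.003,0.0653],0]]'
python3 - <<'E'
from h import *
s=snap('scene','scene4');d=snap('side','side4')
T=np.array([-116,0,3.7])
from scipy.spatial.transform import Rotation as Ro
o=get_obs();R=Ro.from_euler('xyz',o['tcp_rot']).as_matrix();t=R@T+o['tool_pos'];print('pred tip',t,o['tool_pos'],np.degrees(o['tcp_rot']))
def proj(c,p):
    q=c['camera_from_world']@np.r_[p,1];return np.array([c['fx']*q[0]/q[2]+c['cx'],c['fy']*q[1]/q[2]+c['cy']])
out=[]
for c in(s,d):
    p=proj(c,t);x,y=[int(round(a)) for a in p];x=min(max(x,50),462);y=min(max(y,75),309);print(p,'origin',x-50,y-75)
    out.append(cv2.resize(c['image'][y-75:y+75,x-50:x+50,::-1],(400,600),interpolation=cv2.INTER_CUBIC))
cv2.imwrite('pics/c4.png',np.hstack(out))
E
```

```text
time: 6.7
tool_pos: [627.9, 212.5, 153.0]
tcp_rot: [3.139, -0.698, 1.404]
contact_force: [0.2, 0.7, -2.2]
grip_width: 21.8
finger_force: 30.0
pred tip [613.88588908 126.93889031  76.23680169] [628.166475   212.20644306 153.66547412] [179.75235336 -40.02052239  80.48175981]
[344.84859566 305.63692334] origin 295 231
[285.75649491 113.00520137] origin 236 38
```

View pics/c4.png

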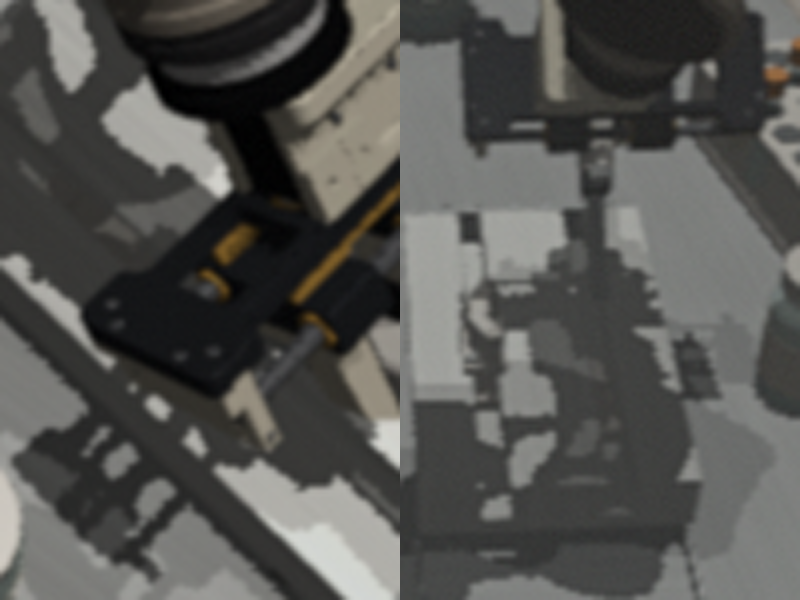

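Run:
```python
from h import *
c0=np.array([572,125.]);y=np.radians(-99.7);ax=np.array([np.cos(y),np.sin(y)]);ay=np.array([-ax[1],ax[0]])
def ortho(c,z=60):
    X,Y=np.meshgrid(np.arange(-170,171),np.arange(-110,111)) 
    w=c0[None,None]+X[...,None]*ax+Y[...,None]*ay
    w=np.concatenate([w,np.full(w.shape[:2]+(1,),z),np.ones(w.shape[:2]+(1,))],-1)
    q=w@c['camera_from_world'].T
    return cv2.remap(c['image'][:,:,::-1].copy(),(c['fx']*q[...,0]/q[...,2]+c['cx']).astype(np.float32),(c['fy']*q[...,1]/q[...,2]+c['cy']).astype(np.float32),cv2.INTER_CUBIC)
a=ortho(load('scene2'));b=ortho(load('side2'))
cv2.imwrite('pics/o.png',np.vstack([cv2.resize(a,None,fx=1.7,fy=1.35)[:,:578],cv2.resize(b,None,fx=1.7,fy=1.35)[:,:578]]))
for n,g in(('scene',a),('side',b)):
    g=cv2.GaussianBlur(g,(0,0),1).mean(2)
    for rng in((-120,-60),(-60,0),(80,130)):
        p=g[:,rng[0]+170:rng[1]+170].mean(1);print(n,rng,p[110+22:110+60:1].astype(int).tolist())
    r=g[110+52:110+85].mean(0);print(n,'ends',r[:40:2].astype(int).tolist(),r[300::2].astype(int).tolist())
    q=g[110+36:110+45].mean(0);print(n,'slot along',q[150:290:3].astype(int).tolist())
```

```text
scene (-120, -60) [176, 177, 177, 177, 176, 170, 157, 135, 105, 76, 55, 45, 41, 41, 43, 46, 56, 72, 94, 117, 135, 149, 159, 166, 172, 175, 177, 177, 177, 177, 177, 177, 177, 178, 178, 178, 178, 177]
scene (-60, 0) [176, 176, 177, 177, 176, 171, 158, 136, 107, 78, 57, 45, 41, 41, 42, 47, 56, 72, 94, 116, 135, 148, 158, 166, 171, 174, 175, 176, 176, 175, 175, 175, 175, 176, 175, 175, 174, 174]
scene (80, 130) [171, 173, 174, 173, 171, 165, 152, 132, 106, 79, 58, 45, 40, 40, 43, 48, 56, 71, 90, 110, 127, 141, 151, 158, 164, 168, 170, 172, 174, 175, 176, 175, 174, 173, 172, 171, 170, 170]
scene ends [20, 25, 33, 41, 49, 57, 65, 71, 79, 92, 102, 113, 140, 168, 178, 178, 178, 178, 178, 178] [171, 171, 171, 171, 171, 171, 171, 171, 171, 172, 171, 162, 142, 127, 123, 122, 124, 125, 125, 126, 128]
scene slot along [91, 95, 99, 96, 90, 99, 102, 94, 93, 93, 85, 98, 142, 141, 143, 144, 113, 86, 127, 149, 150, 150, 150, 150, 144, 142, 138, 131, 121, 140, 152, 144, 145, 141, 120, 96, 95, 91, 83, 91, 89, 85, 90, 98, 91, 91, 91]
side (-120, -60) [195, 195, 193, 192, 189, 185, 181, 176, 173, 170, 168
[... 286 characters left out ...]
 186, 192, 194, 194, 194, 193, 192, 191, 191, 191, 191]
side (80, 130) [194, 194, 192, 188, 182, 174, 165, 156, 148, 142, 139, 137, 136, 135, 134, 132, 128, 122, 116, 109, 105, 106, 111, 121, 132, 143, 150, 153, 152, 146, 137, 127, 115, 103, 92, 82, 72, 64]
side ends [153, 153, 153, 153, 152, 151, 150, 149, 150, 154, 160, 169, 179, 188, 194, 195, 196, 195, 195, 194] [46, 45, 44, 43, 43, 42, 41, 42, 42, 42, 42, 43, 43, 44, 44, 45, 46, 47, 48, 49, 50]
side slot along [140, 142, 149, 147, 137, 139, 144, 141, 142, 147, 150, 142, 139, 145, 145, 144, 146, 156, 168, 175, 176, 175, 172, 170, 169, 167, 161, 150, 141, 128, 123, 130, 134, 117, 94, 92, 110, 138, 159, 161, 154, 132, 104, 84, 78, 91, 120]
```

View pics/o.png

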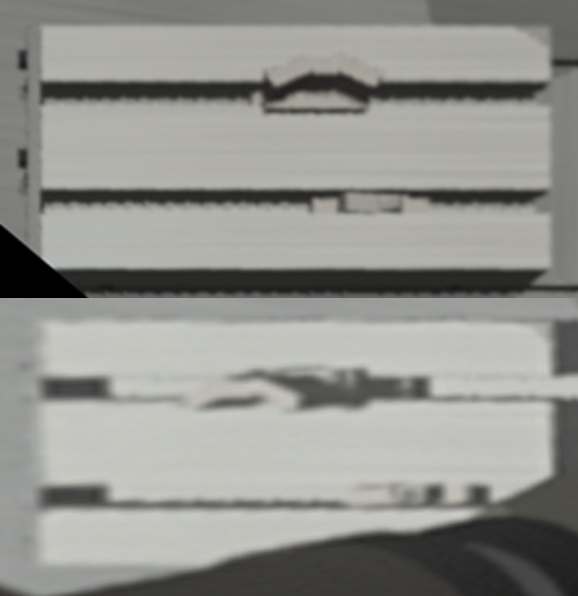

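The rectified views put slot a's throat at bed y ≈ 38 (edges 29–47 in my frame) with the bed ends at -146 and +154. The scrap slab runs from about x = 15 to 82 in this frame. Next I'll measure the tip in the same side camera.

Run:
```python
from h import *
d=load('side4')
c0=np.array([572,125.]);y=np.radians(-99.7);ax=np.array([np.cos(y),np.sin(y)]);ay=np.array([-ax[1],ax[0]])
g=d['image'].mean(2)
for r in range(96,118,2):print(r,g[r,276:298].astype(int).tolist())
for q in [(285.8,113),(286.8,113)]:
    p=px(d,q[0],q[1],76.2,1)[:2]-c0;print(q,p@ax,p@ay)
```

```text
96 [144, 102, 63, 53, 54, 56, 59, 58, 57, 58, 64, 102, 131, 136, 144, 156, 160, 162, 161, 160, 150, 132]
98 [157, 130, 92, 81, 84, 77, 65, 58, 59, 56, 65, 103, 134, 137, 136, 135, 139, 138, 140, 145, 149, 138]
100 [99, 85, 80, 86, 89, 87, 78, 64, 58, 57, 61, 71, 82, 87, 104, 128, 134, 135, 135, 137, 142, 143]
102 [84, 80, 79, 85, 89, 88, 81, 64, 61, 61, 58, 61, 62, 62, 70, 103, 133, 138, 136, 135, 132, 133]
104 [64, 67, 73, 85, 89, 86, 77, 64, 60, 60, 59, 60, 64, 63, 65, 77, 105, 125, 128, 127, 131, 135]
106 [68, 66, 68, 72, 70, 69, 64, 60, 61, 60, 61, 59, 63, 66, 66, 71, 78, 72, 63, 62, 74, 101]
108 [67, 66, 65, 65, 65, 65, 65, 62, 60, 59, 60, 60, 64, 66, 66, 64, 65, 65, 64, 63, 69, 97]
110 [64, 70, 92, 99, 75, 64, 64, 61, 60, 59, 59, 59, 61, 66, 66, 65, 65, 64, 66, 63, 70, 95]
112 [67, 65, 65, 65, 65, 64, 65, 65, 59, 58, 58, 59, 63, 64, 66, 64, 64, 65, 63, 66, 62, 64]
114 [67, 66, 67, 66, 65, 65, 65, 65, 64, 63, 63, 64, 66, 64, 65, 65, 66, 64, 65, 66, 64, 71]
116 [66, 65, 66, 67, 66, 63, 64, 64, 65, 66, 63, 64, 66, 65, 65, 65, 63, 64, 65, 64, 65, 62]
(285.8, 113) -9.033426926977379 41.09361164259441
(286.8, 113) -8.885200336579274 43.888524607276395
```

The tip is at bed y ≈ 41 both by kinematics and by camera, so I shift -2.9 mm and descend into the slot.

```bash
python3 -m handwheel '[[[0,0,0],[0,-0.0029,0],0],[[0,0,0],[0,-0.0029,0],0],[[0,0,0],[-0.0045,-0.0029,0.0054],0],[[0,0,0],[-0.0090,-0.0029,0.0107],0],[[0,0,0],[-0.0090,-0.0029,0.0107],0]]'
python3 -m handwheel '[[[0,0,0],[-0.0032,0,0.0038],0],[[0,0,0],[-0.0064,0,0.0077],0],[[0,0,0],[-0.0064,0,0.0077],0]]'
```

```text
time: 7.3
tool_pos: [623.7, 212.4, 136.2]
tcp_rot: [-3.138, -0.698, 1.399]
contact_force: [0.8, 0.2, -0.7]
grip_width: 21.7
finger_force: 30.0
time: 7.6
tool_pos: [624.0, 212.4, 126.8]
tcp_rot: [-3.14, -0.698, 1.4]
contact_force: [0.1, 0.2, -1.7]
grip_width: 21.9
finger_force: 30.0
```

The tip is inside the throat with no contact. Continuing down.

```bash
python3 -m handwheel '[[[0,0,0],[-0.0032,0,0.0038],0],[[0,0,0],[-0.0064,0,0.0077],0],[[0,0,0],[-0.0080,0,0.0096],0],[[0,0,0],[-0.0080,0,0.0096],0],[[0,0,0],[-0.0080,0,0.0096],0]]'
python3 -m handwheel '[[[0,0,0],[-0.0013,0,0.0015],0],[[0,0,0],[-0.0013,0,0.0015],0],[[0,0,0],[-0.0013,0,0.0015],0]]'
```

```text
time: 8.1
tool_pos: [624.5, 212.5, 115.3]
tcp_rot: [3.141, -0.698, 1.402]
contact_force: [-0.4, 0.2, -0.8]
grip_width: 22.0
finger_force: 30.0
time: 8.4
tool_pos: [624.4, 212.4, 113.3]
tcp_rot: [3.141, -0.698, 1.402]
contact_force: [0.8, 0.7, -0.7]
grip_width: 21.8
finger_force: 30.0
```

```bash
python3 -m handwheel '[[[0,0,0],[-0.0013,0,0.0015],0],[[0,0,0],[-0.0013,0,0.0015],0]]'
python3 -m handwheel '[[[0,0,0],[-0.0006,0,0.0008],0],[[0,0,0],[-0.0006,0,0.0008],0]]'
python3 -m handwheel '[[[0,0,0],[-0.0006,0,0.0008],0],[[0,0,0],[-0.0006,0,0.0008],0]]'
```

```text
time: 8.6
tool_pos: [624.3, 212.4, 111.0]
tcp_rot: [-3.141, -0.698, 1.401]
contact_force: [-0.2, 0.6, -0.7]
grip_width: 21.6
finger_force: 30.0
time: 8.8
tool_pos: [624.3, 212.5, 110.1]
tcp_rot: [-3.141, -0.698, 1.401]
contact_force: [-0.6, 0.2, -1.9]
grip_width: 21.7
finger_force: 30.0
time: 9.0
tool_pos: [624.4, 212.6, 109.2]
tcp_rot: [-3.141, -0.698, 1.401]
contact_force: [-0.8, -0.1, -1.8]
grip_width: 22.2
finger_force: 30.0
```

Baseline force is about -1.5 N, and there is no floor contact yet.

```bash
python3 -m handwheel '[[[0,0,0],[-0.0004,0,0.0005],0],[[0,0,0],[-0.0004,0,0.0005],0],[[0,0,0],[-0.0004,0,0.0005],0]]'
python3 -m handwheel '[[[0,0,0],[-0.0004,0,0.0005],0],[[0,0,0],[-0.0004,0,0.0005],0],[[0,0,0],[-0.0004,0,0.0005],0]]'
```

```text
time: 9.3
tool_pos: [624.5, 212.5, 108.7]
tcp_rot: [3.141, -0.698, 1.402]
contact_force: [-0.3, -0.2, -1.8]
grip_width: 22.0
finger_force: 30.0
time: 9.6
tool_pos: [624.5, 212.7, 108.3]
tcp_rot: [3.141, -0.698, 1.402]
contact_force: [-0.0, -0.4, 0.6]
grip_width: 22.0
finger_force: 30.0
```

```bash
python3 -m handwheel '[[[0,0,0],[-0.0003,0,0.0004],0],[[0,0,0],[-0.0003,0,0.0004],0],[[0,0,0],[-0.0003,0,0.0004],0]]'
python3 -m handwheel '[[[0,0,0],[-0.0003,0,0.0004],0],[[0,0,0],[-0.0003,0,0.0004],0],[[0,0,0],[-0.0003,0,0.0004],0]]'
```

```text
time: 9.9
tool_pos: [624.6, 212.7, 107.9]
tcp_rot: [3.141, -0.699, 1.402]
contact_force: [-0.7, 1.4, 3.4]
grip_width: 21.6
finger_force: 30.0
time: 10.2
tool_pos: [624.7, 212.9, 107.6]
tcp_rot: [3.141, -0.699, 1.402]
contact_force: [-0.6, 2.6, 5.0]
grip_width: 21.8
finger_force: 30.0
```

Contact is light, about 6 N. Sliding forward towards the foot.

```bash
python3 -m handwheel '[[[0,0,0],[-0.0019,0,-0.0016],0],[[0,0,0],[-0.0038,0,-0.0032],0],[[0,0,0],[-0.0058,0,-0.0048],0],[[0,0,0],[-0.0077,0,-0.0064],0],[[0,0,0],[-0.0077,0,-0.0064],0]]'
python3 -m handwheel '[[[0,0,0],[-0.0019,0,-0.0016],0],[[0,0,0],[-0.0038,0,-0.0032],0],[[0,0,0],[-0.0038,0,-0.0032],0]]'
```

```text
time: 10.7
tool_pos: [623.1, 202.6, 107.4]
tcp_rot: [3.14, -0.698, 1.402]
contact_force: [0.7, 1.6, 4.5]
grip_width: 22.1
finger_force: 30.0
time: 11.0
tool_pos: [622.1, 197.7, 107.2]
tcp_rot: [3.141, -0.698, 1.402]
contact_force: [0.5, 2.1, 4.3]
grip_width: 21.9
finger_force: 30.0
```

```bash
python3 -m handwheel '[[[0,0,0],[-0.0008,0,-0.0006],0],[[0,0,0],[-0.0015,0,-0.0013],0],[[0,0,0],[-0.0015,0,-0.0013],0]]'
python3 -m handwheel '[[[0,0,0],[-0.0008,0,-0.0006],0],[[0,0,0],[-0.0015,0,-0.0013],0],[[0,0,0],[-0.0015,0,-0.0013],0]]'
python3 -m handwheel '[[[0,0,0],[-0.0008,0,-0.0006],0],[[0,0,0],[-0.0015,0,-0.0013],0],[[0,0,0],[-0.0015,0,-0.0013],0]]'
```

```text
time: 11.3
tool_pos: [621.7, 196.0, 107.2]
tcp_rot: [3.141, -0.698, 1.402]
contact_force: [0.4, 1.9, 4.5]
grip_width: 21.6
finger_force: 30.0
time: 11.6
tool_pos: [621.3, 194.0, 107.1]
tcp_rot: [3.141, -0.698, 1.402]
contact_force: [1.6, 2.4, 4.4]
grip_width: 21.7
finger_force: 30.0
time: 11.9
tool_pos: [620.9, 192.0, 107.1]
tcp_rot: [3.141, -0.698, 1.402]
contact_force: [0.4, 3.3, 5.8]
grip_width: 22.0
finger_force: 30.0
```

```bash
python3 -m handwheel '[[[0,0,0],[-0.0008,0,-0.0006],0],[[0,0,0],[-0.0015,0,-0.0013],0],[[0,0,0],[-0.0015,0,-0.0013],0]]'
python3 -m handwheel '[[[0,0,0],[-0.0008,0,-0.0006],0],[[0,0,0],[-0.0015,0,-0.0013],0],[[0,0,0],[-0.0015,0,-0.0013],0]]'
python3 -m handwheel '[[[0,0,0],[-0.0008,0,-0.0006],0],[[0,0,0],[-0.0015,0,-0.0013],0],[[0,0,0],[-0.0015,0,-0.0013],0]]'
```

```text
time: 12.2
tool_pos: [620.6, 191.1, 107.7]
tcp_rot: [-3.141, -0.7, 1.402]
contact_force: [1.7, 7.2, 5.5]
grip_width: 21.9
finger_force: 30.0
time: 12.5
tool_pos: [620.3, 189.8, 108.1]
tcp_rot: [-3.141, -0.701, 1.402]
contact_force: [1.6, 9.6, 7.1]
grip_width: 22.1
finger_force: 30.0
time: 12.8
tool_pos: [619.8, 188.0, 108.2]
tcp_rot: [-3.141, -0.701, 1.402]
contact_force: [0.6, 10.2, 5.6]
grip_width: 21.3
finger_force: 30.0
```

Contact with the foot: about 10 N along the slot and about 7 N on the floor. Pushing on steadily.

```bash
python3 -m handwheel '[[[0,0,0],[-0.0015,0,-0.0013],0],[[0,0,0],[-0.0031,0,-0.0026],0],[[0,0,0],[-0.0046,0,-0.0039],0],[[0,0,0],[-0.0061,0,-0.0051],0],[[0,0,0],[-0.0077,0,-0.0064],0],[[0,0,0],[-0.0092,0,-0.0077],0],[[0,0,0],[-0.0092,0,-0.0077],0]]'
python3 -m handwheel '[[[0,0,0],[-0.0015,0,-0.0013],0],[[0,0,0],[-0.0031,0,-0.0026],0],[[0,0,0],[-0.0046,0,-0.0039],0],[[0,0,0],[-0.0061,0,-0.0051],0],[[0,0,0],[-0.0077,0,-0.0064],0],[[0,0,0],[-0.0092,0,-0.0077],0],[[0,0,0],[-0.0092,0,-0.0077],0]]'
```

```text
time: 13.5
tool_pos: [617.6, 176.0, 108.0]
tcp_rot: [-3.141, -0.701, 1.402]
contact_force: [1.2, 7.8, 5.9]
grip_width: 21.5
finger_force: 30.0
time: 14.2
tool_pos: [615.6, 164.2, 108.0]
tcp_rot: [-3.141, -0.701, 1.402]
contact_force: [1.4, 6.7, 6.9]
grip_width: 21.9
finger_force: 30.0
```

Run:
```python
from h import *
s=load('scene2')
t=snap('scene','scene5')
a=[cv2.resize(c['image'][215:365,255:355,::-1],(400,600),interpolation=cv2.INTER_CUBIC) for c in(t,)]
d=snap('side','side5');a.append(cv2.resize(d['image'][60:210,220:320,::-1],(400,600),interpolation=cv2.INTER_CUBIC))
cv2.imwrite('pics/c5.png',np.hstack(a))
```

```text
(no output)
```

View pics/c5.png

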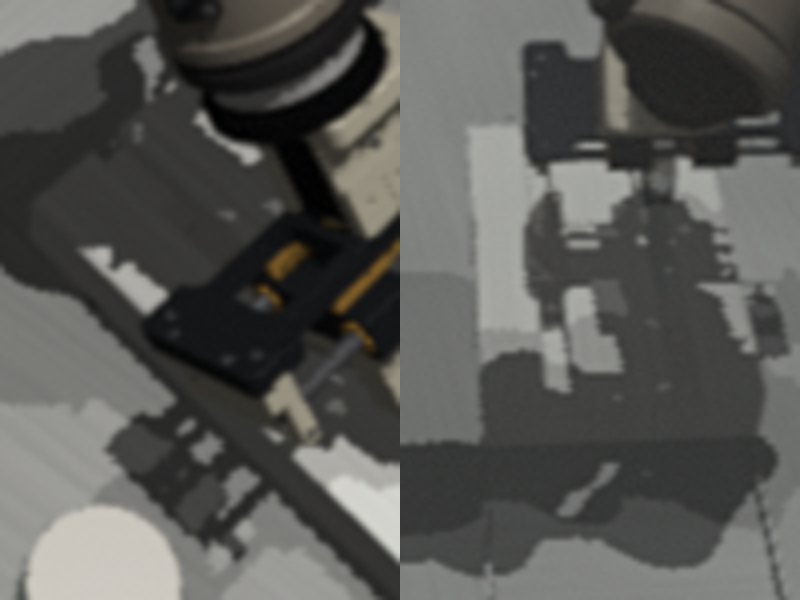

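The gripper hides the foot, but a steady 7–8 N on the blade shows it is being pushed (foot at x ≈ 72–76 mm). Continuing.

```bash
python3 -m handwheel '[[[0,0,0],[-0.0015,0,-0.0013],0],[[0,0,0],[-0.0031,0,-0.0026],0],[[0,0,0],[-0.0046,0,-0.0039],0],[[0,0,0],[-0.0061,0,-0.0051],0],[[0,0,0],[-0.0077,0,-0.0064],0],[[0,0,0],[-0.0092,0,-0.0077],0],[[0,0,0],[-0.0107,0,-0.009],0],[[0,0,0],[-0.0123,0,-0.0103],0],[[0,0,0],[-0.0138,0,-0.0116],0]]'
python3 -m handwheel '[[[0,0,0],[-0.0015,0,-0.0013],0],[[0,0,0],[-0.0031,0,-0.0026],0],[[0,0,0],[-0.0046,0,-0.0039],0],[[0,0,0],[-0.0061,0,-0.0051],0],[[0,0,0],[-0.0077,0,-0.0064],0],[[0,0,0],[-0.0092,0,-0.0077],0],[[0,0,0],[-0.0107,0,-0.009],0]]'
```

```text
time: 15.2
tool_pos: [612.6, 147.1, 108.4]
tcp_rot: [-3.14, -0.703, 1.402]
contact_force: [1.6, 11.4, 6.8]
grip_width: 21.6
finger_force: 30.0
time: 15.9
tool_pos: [610.2, 133.3, 108.3]
tcp_rot: [-3.14, -0.703, 1.402]
contact_force: [1.7, 11.3, 7.1]
grip_width: 21.7
finger_force: 30.0
```

```bash
python3 -m handwheel '[[[0,0,0],[-0.0015,0,-0.0013],0],[[0,0,0],[-0.0031,0,-0.0026],0],[[0,0,0],[-0.0046,0,-0.0039],0],[[0,0,0],[-0.0061,0,-0.0051],0],[[0,0,0],[-0.0077,0,-0.0064],0],[[0,0,0],[-0.0092,0,-0.0077],0],[[0,0,0],[-0.0107,0,-0.009],0],[[0,0,0],[-0.0123,0,-0.0103],0],[[0,0,0],[-0.0138,0,-0.0116],0]]'
python3 -m handwheel '[[[0,0,0],[-0.0015,0,-0.0013],0],[[0,0,0],[-0.0031,0,-0.0026],0],[[0,0,0],[-0.0046,0,-0.0039],0],[[0,0,0],[-0.0061,0,-0.0051],0],[[0,0,0],[-0.0077,0,-0.0064],0],[[0,0,0],[-0.0092,0,-0.0077],0],[[0,0,0],[-0.0107,0,-0.009],0]]'
```

```text
time: 16.8
tool_pos: [607.1, 115.6, 108.3]
tcp_rot: [-3.14, -0.703, 1.402]
contact_force: [2.2, 11.9, 8.1]
grip_width: 21.7
finger_force: 30.0
time: 17.5
tool_pos: [604.7, 102.0, 108.4]
tcp_rot: [-3.14, -0.703, 1.402]
contact_force: [2.8, 13.2, 8.0]
grip_width: 21.8
finger_force: 30.0
```

```bash
python3 -m handwheel '[[[0,0,0],[-0.0015,0,-0.0013],0],[[0,0,0],[-0.0031,0,-0.0026],0],[[0,0,0],[-0.0046,0,-0.0039],0],[[0,0,0],[-0.0061,0,-0.0051],0],[[0,0,0],[-0.0077,0,-0.0064],0]]'
python3 -m handwheel '[[[0,0,0],[-0.0015,0,-0.0013],0],[[0,0,0],[-0.0031,0,-0.0026],0],[[0,0,0],[-0.0046,0,-0.0039],0],[[0,0,0],[-0.0061,0,-0.0051],0],[[0,0,0],[-0.0077,0,-0.0064],0]]'
python3 -m handwheel '[[[0,0,0],[-0.0015,0,-0.0013],0],[[0,0,0],[-0.0031,0,-0.0026],0],[[0,0,0],[-0.0046,0,-0.0039],0],[[0,0,0],[-0.0061,0,-0.0051],0],[[0,0,0],[-0.0077,0,-0.0064],0]]'
```

```text
time: 18.0
tool_pos: [603.2, 93.0, 109.3]
tcp_rot: [-3.14, -0.705, 1.402]
contact_force: [2.2, 15.6, 13.1]
grip_width: 21.8
finger_force: 30.0
time: 18.5
tool_pos: [601.7, 80.5, 107.9]
tcp_rot: [3.141, -0.7, 1.402]
contact_force: [0.5, 5.9, 7.8]
grip_width: 21.9
finger_force: 30.0
time: 19.0
tool_pos: [600.1, 70.6, 107.9]
tcp_rot: [3.141, -0.7, 1.402]
contact_force: [1.0, 5.7, 8.9]
grip_width: 21.9
finger_force: 30.0
```

```bash
python3 -m handwheel '[[[0,0,0],[-0.0015,0,-0.0013],0],[[0,0,0],[-0.0031,0,-0.0026],0],[[0,0,0],[-0.0046,0,-0.0039],0],[[0,0,0],[-0.0061,0,-0.0051],0]]'
python3 -m handwheel '[[[0,0,0],[-0.0015,0,-0.0013],0],[[0,0,0],[-0.0031,0,-0.0026],0],[[0,0,0],[-0.0046,0,-0.0039],0],[[0,0,0],[-0.0061,0,-0.0051],0]]'
python3 - <<'E'
from h import *
t=snap('scene','scene6');d=snap('side','side6')
f=lambda i:cv2.convertScaleAbs(cv2.resize(i[...,::-1],(400,600),interpolation=cv2.INTER_CUBIC),alpha=1.6)
cv2.imwrite('pics/c6.png',np.hstack([f(t['image'][175:325,215:315]),f(d['image'][100:250,225:325])]))
E
```

```text
time: 19.4
tool_pos: [598.7, 62.8, 107.9]
tcp_rot: [3.141, -0.7, 1.402]
contact_force: [0.9, 5.3, 8.4]
grip_width: 21.9
finger_force: 30.0
time: 19.8
tool_pos: [597.4, 54.8, 107.8]
tcp_rot: [3.141, -0.7, 1.402]
contact_force: [0.2, 4.8, 8.3]
grip_width: 21.6
finger_force: 30.0
```

View pics/c6.png

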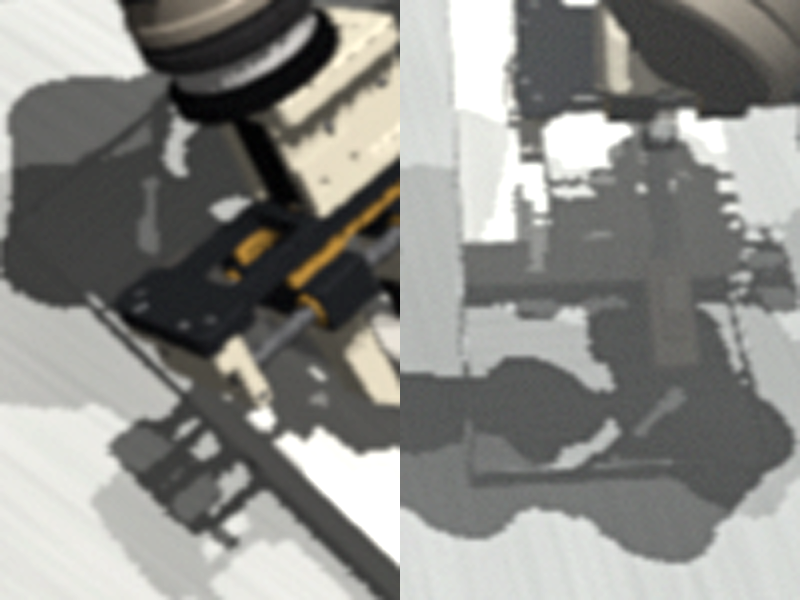

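The side crop shows the foot sticking out of the mouth above the tray at (650–695, 275–365). Pushing it past the end.

```bash
python3 -m handwheel '[[[0,0,0],[-0.0015,0,-0.0013],0],[[0,0,0],[-0.0031,0,-0.0026],0],[[0,0,0],[-0.0046,0,-0.0039],0],[[0,0,0],[-0.0061,0,-0.0051],0]]'
python3 -m handwheel '[[[0,0,0],[-0.0015,0,-0.0013],0],[[0,0,0],[-0.0031,0,-0.0026],0],[[0,0,0],[-0.0046,0,-0.0039],0],[[0,0,0],[-0.0061,0,-0.0051],0],[[0,0,0],[-0.0061,0,-0.0051],0]]'
python3 - <<'E'
from h import *
d=snap('side','side7');P=np.load('P.npy')
M=np.linalg.inv(d['camera_from_world']);u,v=np.meshgrid(np.arange(512),np.arange(384));dp=d['depth']
Q=np.stack([(u-d['cx'])/d['fx']*dp,(v-d['cy'])/d['fy']*dp,dp],-1)@M[:3,:3].T+M[:3,3]
c0=np.array([572,125.]);y=np.radians(-99.7);ax=np.array([np.cos(y),np.sin(y)]);ay=np.array([-ax[1],ax[0]])
X=(Q[...,:2]-c0)@ax-4;Y=(Q[...,:2]-c0)@ay
for x in range(140,300,8):
    m=(abs(X-x)<4)&(abs(Y-38)<8)&(dp>0);print(x,np.percentile(Q[...,2][m],[10,50,90]).round(1) if m.any() else None)
E
```

```text
time: 20.3
tool_pos: [595.3, 45.7, 105.8]
tcp_rot: [-3.139, -0.697, 1.4]
contact_force: [-0.6, 0.0, -2.6]
grip_width: 21.6
finger_force: 30.0
time: 20.8
tool_pos: [594.6, 38.1, 106.9]
tcp_rot: [3.142, -0.698, 1.401]
contact_force: [-0.3, -0.7, -2.5]
grip_width: 21.9
finger_force: 30.0
140 [ 4.  60.  65.1]
148 [ 30.5  56.  153.2]
156 [ 39.   50.8 155.2]
164 [34.4 41.6 47. ]
172 [19.6 32.2 34.5]
180 [25.9 29.7 32.5]
188 [20.3 27.7 30.3]
196 [27.5 29.6 32.6]
204 [17.5 23.4 29.4]
212 [16.7 18.  19.4]
220 [ 3.9 13.8 18.6]
228 [2.6 4.  5.1]
236 [2.3 4.  5.5]
244 [  3.3   5.6 420.9]
252 [  4.4 413.7 418.1]
260 [  4.1 409.  417.5]
268 [  3.8 407.  415.3]
276 [  3.8 403.9 407.8]
284 [  4.4 400.4 404. ]
292 [  4.  396.  399.4]
```

The blade is free and the foot seems to have dropped (front at about 14–18 mm high). Lifting the scraper out and looking.

```bash
python3 -m handwheel '[[[0,0,0],[0.0128,0,-0.0153],0],[[0,0,0],[0.0320,0,-0.0383],0],[[0,0,0],[0.064,0,-0.0766],0],[[0,0,0],[0.09,0,-0.107],0],[[0,0,0],[0.09,0,-0.107],0],[[0,0,0],[0.09,0,-0.107],0]]'
python3 -m handwheel '[[[0,-8,0],[0,0,0],0],[[0,-16,0],[0,0,0],0],[[0,-24,0],[0,0,0],0],[[0,-32,0],[0,0,0],0],[[0,-40,0],[0,0,0],0],[[0,-40,0],[0,0,0],0]]'
python3 - <<'E'
from h import *
from scipy.spatial.transform import Rotation as Ro
d=snap('side','side8')
M=np.linalg.inv(d['camera_from_world']);u,v=np.meshgrid(np.arange(512),np.arange(384));dp=d['depth']
Q=np.stack([(u-d['cx'])/d['fx']*dp,(v-d['cy'])/d['fy']*dp,dp],-1)@M[:3,:3].T+M[:3,3]
c0=np.array([572,125.]);y=np.radians(-99.7);ax=np.array([np.cos(y),np.sin(y)]);ay=np.array([-ax[1],ax[0]])
X=(Q[...,:2]-c0)@ax-4;Y=(Q[...,:2]-c0)@ay
for x in range(148,240,6):
  print(x,[(np.median(Q[...,2][m]).round(0) if (m:=(abs(X-x)<4)&(abs(Y-yy)<3)&(dp>0)).any() else None) for yy in range(20,62,5)])
o=get_obs();print(o['tool_pos'],np.degrees(o['tcp_rot']),o['joint_positions'])
R=Ro.from_euler('xyz',o['tcp_rot']).as_matrix();print(R.T@(np.array([495.,-352,237])-o['tool_pos']))
E
```

```text
time: 21.45
tool_pos: [594.6, 38.6, 247.4]
tcp_rot: [3.139, -0.697, 1.403]
contact_force: [0.1, -0.4, -2.3]
grip_width: 22.2
finger_force: 30.0
time: 22.05
tool_pos: [594.1, 42.0, 245.0]
tcp_rot: [-3.139, 0.002, 1.407]
contact_force: [0.1, -0.2, -2.8]
grip_width: 21.7
finger_force: 30.0
148 [np.float64(44.0), np.float64(41.0), np.float64(35.0), np.float64(32.0), np.float64(34.0), np.float64(32.0), np.float64(45.0), np.float64(41.0), np.float64(37.0)]
154 [np.float64(36.0), np.float64(48.0), np.float64(33.0), np.float64(34.0), np.float64(33.0), np.float64(31.0), np.float64(39.0), np.float64(39.0), np.float64(37.0)]
160 [np.float64(5.0), np.float64(11.0), np.float64(245.0), np.float64(249.0), np.float64(250.0), None, np.float64(15.0), np.float64(4.0), np.float64(3.0)]
166 [np.float64(4.0), np.float64(5.0), np.float64(245.0), np.float64(250.0), np.float64(250.0), np.float64(33.0), np.float64(18.0), np.float64(6.0), np.float64(4.0)]
172 [np.float64(3.0), np.float64(4.0), np.float64(246.0), np.float64(33.0), np.float64(33.0), np.float64(32.0), np.float64(17.0), np.float64(5.0), np.float64
[... 1292 characters left out ...]
 np.float64(5.0)]
226 [np.float64(4.0), np.float64(5.0), np.float64(4.0), np.float64(4.0), np.float64(5.0), np.float64(5.0), np.float64(5.0), np.float64(4.0), np.float64(5.0)]
232 [np.float64(4.0), np.float64(4.0), np.float64(4.0), np.float64(4.0), np.float64(5.0), np.float64(4.0), np.float64(4.0), np.float64(4.0), np.float64(3.0)]
238 [np.float64(5.0), np.float64(4.0), np.float64(4.0), np.float64(4.0), np.float64(4.0), np.float64(3.0), np.float64(4.0), np.float64(3.0), np.float64(3.0)]
[593.93237816  41.00224484 244.74956891] [-1.79778045e+02 -8.73648610e-02  8.05591780e+01] [-0.06079146  0.46312284  1.28559718  0.00194814  1.39656762  0.10363777]
[-403.91835309  -33.10081051    7.26196254]
```

The foot lies level in the tray: slab top is flat at about 18 mm from x = 156 to 222. Returning the scraper to the mat.

```bash
python3 -m handwheel '[[[0,0,-7],[-0.05,-0.004,0.0],0],[[0,0,-14],[-0.1,-0.008,0.0],0],[[0,0,-21],[-0.15,-0.012,0.0],0],[[0,0,-28],[-0.2,-0.016,0.0],0],[[0,0,-35],[-0.25,-0.02,0.0],0],[[0,0,-42],[-0.3,-0.025,0.0],0],[[0,0,-49],[-0.35,-0.029,0.0],0],[[0,0,-56],[-0.39,-0.032,0.0],0],[[0,0,-58.8],[-0.404,-0.033,0.0],0],[[0,0,-58.8],[-0.404,-0.033,0.0],0],[[0,0,-58.8],[-0.404,-0.033,0.0],0]]'
python3 -m handwheel '[[[0,0,0],[0,0,0.05],0],[[0,0,0],[0,0,0.1],0],[[0,0,0],[0,0,0.14],0],[[0,0,0],[0,0,0.17],0],[[0,0,0],[0,0,0.19],0],[[0,0,0],[0,0,0.19],0],[[0,0,0],[0,0,0.19],0]]'
python3 - <<'E'
from h import *
d=snap('side','side9');s=snap('scene','scene9')
o=get_obs();print(o['tool_pos'],np.degrees(o['tcp_rot']))
hd=np.radians(-40.6);X=np.array([np.cos(hd),np.sin(hd)]);Yv=np.array([-X[1],X[0]]);org=o['tool_pos'][:2]+25*X
for c in(d,s):
    M=np.linalg.inv(c['camera_from_world']);u,v=np.meshgrid(np.arange(512),np.arange(384));dp=c['depth']
    Q=np.stack([(u-c['cx'])/c['fx']*dp,(v-c['cy'])/c['fy']*dp,dp],-1)@M[:3,:3].T+M[:3,3]
    a=(Q[...,:2]-org)@X;b=(Q[...,:2]-org)@Yv
    print([(x,np.percentile(Q[...,2][m],80).round(1)) for x in range(-100,100,8) if (m:=(abs(a-x)<4)&(abs(b)<5)&(dp>0)&(Q[...,2]>15)&(Q[...,2]<80)).sum()>2])
E
```

```text
time: 23.2
tool_pos: [493.1, -354.1, 245.5]
tcp_rot: [3.139, -0.003, 2.425]
contact_force: [-0.1, 0.7, -1.2]
grip_width: 21.9
finger_force: 30.0
time: 23.9
tool_pos: [494.5, -353.3, 57.2]
tcp_rot: [3.141, -0.0, 2.428]
contact_force: [0.3, -0.2, -1.3]
grip_width: 21.9
finger_force: 30.0
[ 495.06203946 -354.30154223   58.54301693] [1.79980870e+02 1.65462811e-01 1.39111459e+02]
[(20, np.float64(62.6)), (28, np.float64(63.3)), (36, np.float64(62.7)), (44, np.float64(62.5)), (52, np.float64(62.7)), (60, np.float64(63.0)), (68, np.float64(63.3)), (76, np.float64(62.4)), (84, np.float64(62.1))]
[(20, np.float64(62.7)), (28, np.float64(61.4)), (36, np.float64(61.9)), (44, np.float64(62.3)), (52, np.float64(61.5)), (60, np.float64(61.9)), (68, np.float64(61.9)), (76, np.float64(60.6)), (84, np.float64(61.6))]
```

The blade is level and hasn't slipped. Lowering to the mat.

```bash
python3 -m handwheel '[[[0,0,0],[0,0,0.02],0],[[0,0,0],[0,0,0.035],0],[[0,0,0],[0,0,0.045],0],[[0,0,0],[0,0,0.048],0],[[0,0,0],[0,0,0.048],0],[[0,0,0],[0,0,0.048],0]]'; python3 -m handwheel '[[[0,0,0],[0,0,0.001],0],[[0,0,0],[0,0,0.001],0],[[0,0,0],[0,0,0.001],0]]'
```

```text
time: 24.6
tool_pos: [494.6, -354.5, 9.7]
tcp_rot: [3.142, 0.002, 2.428]
contact_force: [-0.5, -0.3, -2.1]
grip_width: 21.2
finger_force: 30.0
time: 24.9
tool_pos: [494.2, -354.2, 8.1]
tcp_rot: [3.142, 0.001, 2.428]
contact_force: [-0.2, -0.5, -1.5]
grip_width: 22.0
finger_force: 30.0
```

```bash
python3 -m handwheel '[[[0,0,0],[0,0,0.001],0],[[0,0,0],[0,0,0.0014],0],[[0,0,0],[0,0,0.0014],0]]'; python3 -m handwheel '[[[0,0,0],[0,0,0],1],[[0,0,0],[0,0,0],1],[[0,0,0],[0,0,0],1],[[0,0,0],[0,0,0],1],[[0,0,0],[0,0,0],1],[[0,0,0],[0,0,0],1],[[0,0,0],[0,0,0],1],[[0,0,0],[0,0,0],1]]'; python3 -m handwheel '[[[0,0,0],[0,0,-0.03],1],[[0,0,0],[0,0,-0.07],1],[[0,0,0],[0,0,-0.12],1],[[0,0,0],[0,0,-0.17],1],[[0,0,0],[0,0,-0.22],1],[[0,0,0],[0,0,-0.22],1],[[0,0,0],[0,0,-0.22],1]]'
python3 - <<'E'
from h import *
d=snap('side','side10');w=snap('wrist','w10')
a=cv2.resize(d['image'][...,::-1],(400,300));b=cv2.resize(w['image'][...,::-1],(400,300))
cv2.imwrite('pics/c10.png',cv2.convertScaleAbs(cv2.resize(d['image'][120:384,150:406,::-1],(580,598)),alpha=1.3))
E
```

```text
time: 25.2
tool_pos: [494.2, -354.2, 6.7]
tcp_rot: [3.142, 0.0, 2.428]
contact_force: [-1.2, 0.9, 0.9]
grip_width: 21.4
finger_force: 30.0
time: 26.0
tool_pos: [494.1, -354.1, 6.4]
tcp_rot: [3.142, 0.0, 2.428]
contact_force: [0.1, 0.4, -0.2]
grip_width: 81.2
finger_force: 0.0
time: 26.7
tool_pos: [494.4, -354.3, 227.8]
tcp_rot: [-3.142, 0.003, 2.428]
contact_force: [0.4, 0.4, -0.6]
grip_width: 91.6
finger_force: 0.0
```

View pics/c10.png

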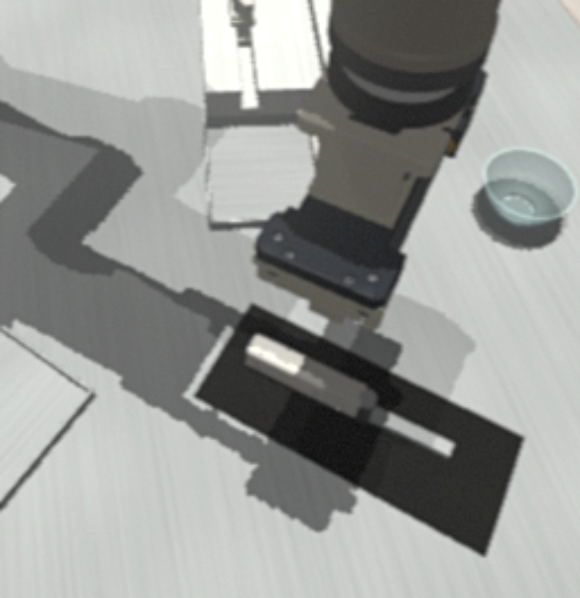

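The scraper lies flat on the mat near its centre (handle (247,345), tip (455,448)) and the gripper is clear. Handing in.

```bash
python3 -c "
from plant import close_job
print(close_job())"
```

```text
the job is handed in; nothing more can be done
None
```

I pushed the broken foot out of the slot and, by the depth readings, it lies level in the catch tray. The scraper is back flat on the mat and released, and I handed the job in at about 27 s; no verdict was returned.

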